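# Reset the vent stay of a parts-drying box to its last hole

### The arm

A 6-joint arm with a two-finger parallel gripper is mounted at the origin on the work surface. World frame = base frame: x ahead of the robot, y to its left, z up, the work surface at z = 0. Lengths are in mm, angles in degrees, forces in N, time in s.
With the tool pointing down it reaches from about 350 to 850 mm from the base axis. Payload 8.1 kg.
Tool frame: the origin (TCP) lies at the very end of the fingers, on their centre line; the grasp point (between the pads) lies 19 mm behind it; z points along the fingers, y is the direction in which the jaws open and shut (so a half turn about z gives the same grasp; the last joint's range is limited). The gripper opens to 85 mm and grips with 20 to 120 N. Pads are 22 mm wide; open, the fingers measure 114 mm over their backs; the gripper's body (76 mm by 85 mm) begins 54 mm behind the grasp point. The pads swing forward as they close: fully open they stand 13 mm farther back than shut.
Start: joints at [71.826, 7.471, 85.268, -0, 87.261, -4.893], TCP at [137.815, 583.963, 231.292] pointing down, gripper open.
Joint ranges: [-169.43, 169.43], [-51.17, 129.36], [1.28, 143.12], [-76.62, 256.62], [0, 156.53], [-152.29, 152.29]. Speed limits (degrees/s): [136.94, 136.94, 159.86, 180, 180, 180].

### API

Orientations are given as [roll, pitch, yaw] about the fixed x, y, z axes, in that order (R = Rz(yaw) Ry(pitch) Rx(roll)).
In Python, from bench import r gives the robot as it stands.
- The arm moves only by the shell command python3 -m jog 'ROWS' [OPENING] [FORCE]. ROWS is JSON, a list of rows, each a list of 6 numbers: the shift along the tool's x, y, z normalised to -1 to 1, where 1 is 0.25 m, then the turn, a rotation vector about the tool's x, y, z normalised to -1 to 1, where 1 is pi rad. In form: [[x, y, z, ax, ay, az], ...]. A call has 1 to 10 rows; each row is the pose to reach, as a shift and turn from the pose commanded when the call began, along the tool's axes at that moment, turning the shorter way round; what a row does not reach only later rows make up. A row lasts 1/10 s, in which the tool goes at most 50 mm and 8.59 degrees, less where a joint would pass 70% of its speed; a pose out of reach is approached as far as the arm can. A call with a number of a shift or a turn outside -1 to 1 is refused whole. A call with a gripper value outside its range is refused whole. OPENING is the opening, from 0 (shut) to 1 (fully open), set as the call begins (- or left out, the last holds). The fingers move at their own pace and stop on an object; FORCE is the grip in N (left out, the last holds). Time passes only in rows, so rows that repeat a pose let the fingers close. It gives the time, the measured TCP pose, the force and the opening at its end, in the units of the state.
- r.sense(): the state, without advancing time (a new reading comes with each control period).
- r.snapshot(name): name is "scene" or "side" or "wrist"; returns a dict with "pixels" (480x640x3 uint8, red, green, blue), "intrinsics" (3x3 intrinsics, pixels), "extrinsics" (4x4, takes a point from camera to world coordinates). Camera axes: x right, y down, z forward; pixel columns grow to the right and rows downward; lengths in mm; the calibration is good to about 2 mm. A picture is of the moment at which its call begins. There is no depth.
- r.hand_in(): hands the job in, once; it reports no verdict.
The state is a dict: "time": time; "joint_pos": joint angles; "qd": joint speeds; "joint_efforts": joint torques, N m; "tool_pos": TCP position; "tcp_rot": TCP orientation; "ft_force": force on the tool from outside, world axes, zero at the start; "wrist_torque": the same for the moment, N m; "finger_gap": finger opening in mm.
Only numpy, scipy, OpenCV 4.12 (cv2) and the standard library are available. Lean on these libraries where they do the work, as an engineer would, in place of code of your own. Each camera call takes 0.05 s, during which the arm holds its last target.

### The job

The sprung vent door of the bench-top drying box is propped ajar by its stay, the flat steel bar whose slot sits over the upright pin on the box's roof. Lift the stay off the pin by its knob, draw the door wider against its spring, and drop the stay's last hole (the round one next to the knob) over the pin so that the bar lies flat again and holds the door. Keep hold of the knob until the bar is down flat, feel for the pin gently rather than forcing the bar down on it, and leave everything else where it is.

Things in the scene. Friction and masses are not known exactly. Their poses are not given: they have to be found in the camera images.
- drybox: The drying box, fixed to the table, bare sheet metal, 240 mm deep (x), 300 wide (y), 140 high. Origin at the centre of its underside; z up, its front (the door side, towards the robot) faces its -x. A pin 8 mm in diameter with a 0.5 mm chamfer at its tip stands upright on the roof, 15 mm tall. The box carries the door and the stay.
- door (a joint): Angle of the vent door (rad): 0 shut, growing as it opens towards the box's -x. Its upright hinge is at x = -138, y = +140 mm of the box; the stay's pivot is 210 mm from it. A stiff hinge with a closing spring: opening takes 3 to 8 N at the stay; wide open it springs back towards the box's +x with 2 to 4 N, at its start it rests unloaded. It starts near 0.15 and ends near 0.46 (0.41 to 0.51) with the last hole on the pin.
- stay: The stay: a flat steel bar 212 x 24 x 5 mm, about 0.16 kg. Origin at its pivot on the door, in mid-thickness; its x runs along the bar to the knob, its z is normal to the bar, up. At the pivot it turns freely sideways and tips up freely (to 0.7 rad), but not below level. Flat, its mid-thickness is 146.5 mm above the table and the pin's tip stands 6 mm above the bar.
- stay_pivot (a point): The point on the stay's pivot (same as the stay's origin), on the door.
- slot (a point): Centre of the stay's slot, in mid-thickness, 88 mm from the pivot; 27 mm long, 10.5 mm wide. At the start the pin stands somewhere in this slot.
- end_hole (a point): Centre of the last hole, in mid-thickness, 150 mm from the pivot, 37 mm before the knob; a round hole 10.5 mm wide through the bar. Another like it lies 122 mm from the pivot: not the one wanted.
- knob_grip (a point): Middle of the knob to grip: a round upright post on the stay, 18 mm in diameter, 36 mm tall above the bar's top; this point is on its axis 24.5 mm above the bar's mid-thickness (14 mm below the knob's top) and 187 mm from the pivot along the bar.
- pin_place (a point): Nominal foot of the pin on the box's roof (z = 140 mm), at x = -81, y = -58 mm of the box. The pin is clamped in a slotted foot: it stands up to 7 mm before or behind this point along the box's x (not sideways, and it does not move in use); only looking or feeling tells where.
- socket: Bystander, leave alone: a plain steel wrench socket, 28 mm across, 32 mm tall, standing on the drying box.
- bearing: Bystander, leave alone: a steel ring, 52 mm across, 15 mm tall, lying on the drying box.
- jar: Bystander, leave alone: a small jar, 48 mm across, 55 mm tall, standing on the drying box.
- reservoir: Bystander, leave alone: a yellow plastic fluid reservoir, 100 x 70 x 77 mm, on the table.
- actuator: Bystander, leave alone: a grey metal brake actuator with a motor drum, about 180 x 100 x 85 mm, on the table.
- wrench: Bystander, leave alone: a 180 mm wrench lying on the table.
- screwdriver: Bystander, leave alone: a 200 mm screwdriver lying on the table.

How it is judged:
By the outcome, as a careful person would: the job done as asked, in the order asked, and still so for the second after the job is handed in, with the robot touching nothing.
It also fails if it takes over 64 s, if anything falls off the work surface, if the arm or the gripper's body presses on something with over 40 N, if the wrist force passes 120 N, or if a joint passes its speed limit or range.

## Working session

There is one attempt and no reset: what is moved stays moved. The work goes in short steps, Python scripts to look and compute and a shell command to move; the robot and the scene stay as the last step left them, time stands still between calls to the robot, and variables do not carry over. Pictures are saved under pics/ and viewed, and the job is handed in when it is done.

```bash
ls; mkdir -p pics
python3 - <<'E'
from bench import r
import cv2
s=r.sense()
for k,v in s.items(): print(k,v)
for n in ("scene","side","wrist"):
    d=r.snapshot(n); cv2.imwrite(f"pics/{n}0.png",d["pixels"][:,:,::-1]); print(n,d["intrinsics"],d["extrinsics"])
E
```

```text
pics
time 0.0
joint_pos [ 7.18267449e+01  7.51559707e+00  8.53284421e+01  1.76110137e-03
  8.72609433e+01 -4.89144262e+00]
qd [ 0.06749344 -0.11706895 -0.06973612 -0.01337834  0.09906593 -0.05571012]
joint_efforts [-6.19781931e-04 -5.69379115e+01 -5.00569510e+01 -1.67152994e-04
  1.39026638e-02 -2.40812699e-05]
tool_pos [137.62684667 583.44949355 230.2473493 ]
tcp_rot [-1.79895550e+02 -1.07041807e-02  1.66718092e+02]
ft_force [-0.43704819 -0.92931099 -0.37751242]
wrist_torque [-0.02739167  0.0415239  -0.01847702]
finger_gap 85.43534129651621
scene [[532.16239909   0.         319.75182126]
 [  0.         532.16239909 247.27095233]
 [  0.           0.           1.        ]] [[ 4.84242319e-01  7.12202021e-01 -5.08210250e-01  1.26539470e+03]
 [ 8.74892668e-01 -3.99798783e-01  2.73356456e-01 -4.19245256e+02]
 [-8.49681954e-03 -5.77000186e-01 -8.16699816e-01  1.31893790e+03]
 [ 0.00000000e+00  0.00000000e+00  0.00000000e+00  1.00000000e+00]]
side [[437.50856108   0.         315.84077401]
 [  0.         437.50856108 241.27975496]
 [  0.           0.           1.        ]] [[-9.96436536e-01 -5.38997185e-02  6.48771993e-02  4.70950811e+02]
 [-8.41682374e-02  5.85515979e-01 -8.06279570e-01  8.88125779e+02]
 [ 5.47160495e-03 -8.08867021e-01 -5.87966158e-01  7.67683954e+02]
 [ 0.00000000e+00  0.00000000e+00  0.00000000e+00  1.00000000e+00]]
wrist [[383.21897173   0.         319.97119936]
 [  0.         383.21897173 231.91030346]
 [  0.           0.           1.        ]] [[ 2.28746940e-01  9.37370613e-01  2.62699774e-01  6.98493820e+01]
 [ 9.73481107e-01 -2.19410935e-01 -6.47562858e-02  5.99718807e+02]
 [-3.06143639e-03  2.70546069e-01 -9.62702162e-01  3.72918607e+02]
 [ 0.00000000e+00  0.00000000e+00  0.00000000e+00  1.00000000e+00]]
```

View pics/scene0.png

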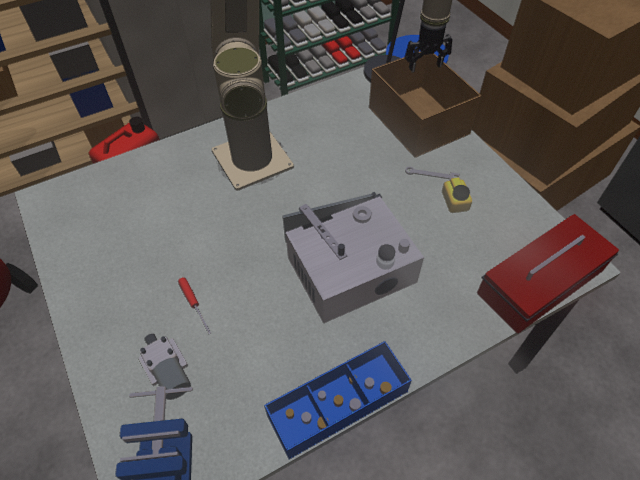

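View pics/side0.png

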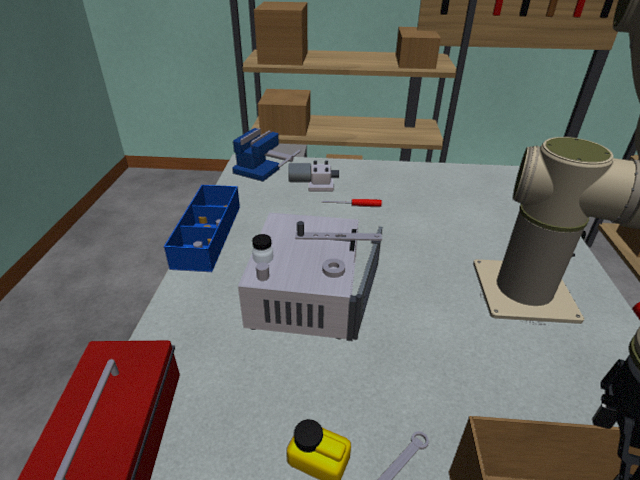

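View pics/wrist0.png

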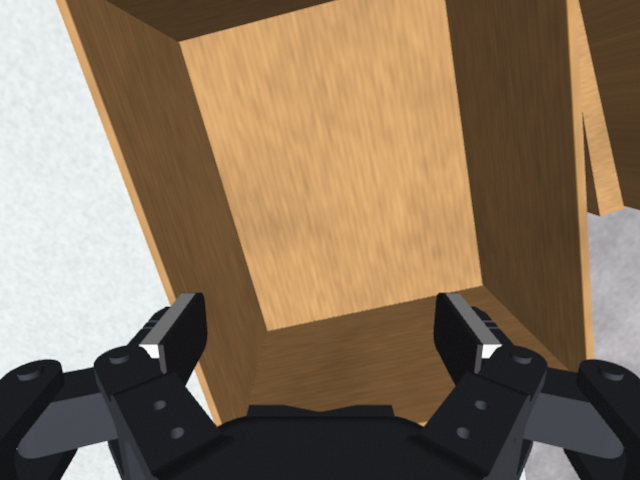

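Run:
```python
import cv2
a=cv2.imread("pics/scene0.png")[180:320,270:430]; cv2.imwrite("pics/sc_c.png",cv2.resize(a,None,fx=5,fy=5,interpolation=cv2.INTER_CUBIC)[:600])
a=cv2.imread("pics/side0.png")[205:345,235:395]; cv2.imwrite("pics/si_c.png",cv2.resize(a,None,fx=5,fy=5,interpolation=cv2.INTER_CUBIC)[:600])
```

```text
(no output)
```

View pics/sc_c.png

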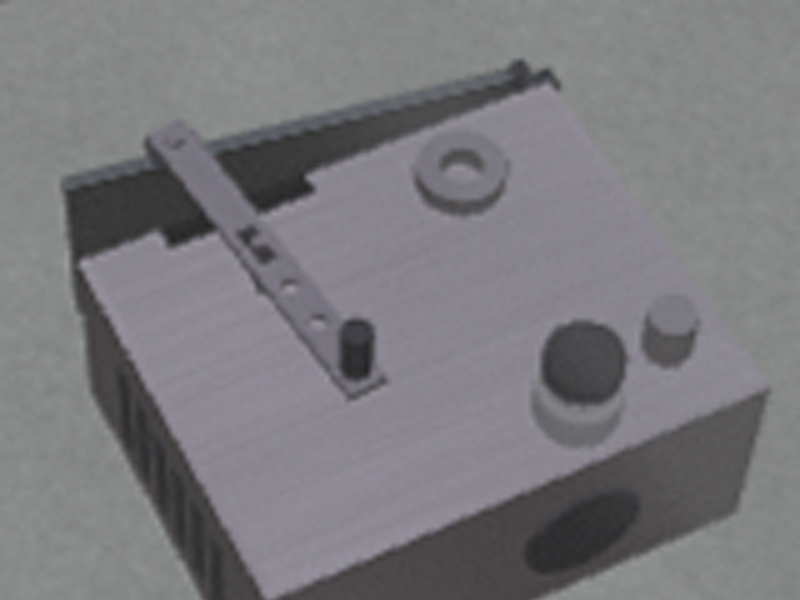

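View pics/si_c.png

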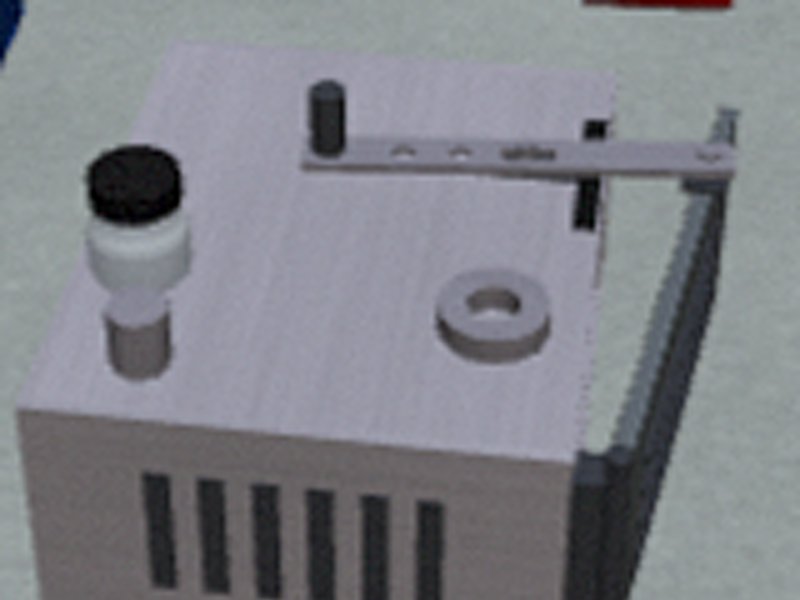

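```bash
cat > h.py <<'E'
import numpy as np
from scipy.optimize import least_squares
from scipy.spatial.transform import Rotation as Rot
def ray(d,uv):
    K,E=d["intrinsics"],d["extrinsics"]; v=E[:3,:3]@np.linalg.solve(K,[uv[0],uv[1],1.]); return E[:3,3],v
def plane(d,uv,z):
    o,v=ray(d,uv); return o+v*(z-o[2])/v[2]
def tri(ds,uvs):
    A=np.zeros((3,3));b=np.zeros(3)
    for d,uv in zip(ds,uvs):
        o,v=ray(d,uv);v=v/np.linalg.norm(v);P=np.eye(3)-np.outer(v,v);A+=P;b+=P@o
    return np.linalg.solve(A,b)
def proj(d,p):
    E=d["extrinsics"];c=E[:3,:3].T@(np.array(p)-E[:3,3]);u=d["intrinsics"]@c;return u[:2]/u[2]
E
python3 - <<'E'
from h import *
from bench import r
import pickle
sc=r.snapshot("scene");si=r.snapshot("side")
pickle.dump((sc,si),open("cams.pkl","wb"))
S=lambda x,y:(270+x/5,180+y/5)
T=lambda x,y:(235+x/5,205+y/5)
np.set_printoptions(precision=1,suppress=True)
print("knobtop",plane(sc,S(358,328),185),plane(si,T(327,90),185),tri((sc,si),(S(358,328),T(327,90))))
for n,p in dict(fR=(83,265),fL=(550,88),bL=(768,390),bR=(270,600)).items(): print("scene",n,plane(sc,S(*p),140))
for n,p in dict(bR=(180,42),fR=(612,72),fL=(575,462),bL=(20,408)).items(): print("side",n,plane(si,T(*p),140))
for n,p in dict(h150=(317,323),h122=(289,288),piv=(175,143),pintip=(265,238)).items(): print("scene",n,plane(sc,S(*p),149 if n!='pintip' else 155))
for n,p in dict(h150=(403,153),h122=(460,153),piv=(708,155),slot=(530,154)).items(): print("side",n,plane(si,T(*p),149))
print(r.sense()['time'])
E
```

```text
knobtop [583.1  12.7 185. ] [578.5  18.1 185. ] [579.9  13.8 181.5]
scene fR [444.6 -81.2 140. ]
scene fL [463.  213.2 140. ]
scene bL [698.1 200.1 140. ]
scene bR [680.2 -94.5 140. ]
side bR [670.2 -87.9 140. ]
side fR [439.9 -79.9 140. ]
side fL [452.9 218.3 140. ]
side bL [689.6 206.2 140. ]
scene h150 [547.7   8.8 149. ]
scene h122 [519.9   7.1 149. ]
scene piv [399.3   0.9 149. ]
scene pintip [487.5  10.2 155. ]
side h150 [541.8  16.2 149. ]
side h122 [514.   13.6 149. ]
side piv [392.9   4.2 149. ]
side slot [479.8  11.3 149. ]
0.25
```

```bash
cat >> h.py <<'E'
def row(target,rpy,s=None,pose=None):
    "normalised row from measured pose to the target"
    from bench import r
    s=s or r.sense()
    R0=Rot.from_euler('xyz',s['tcp_rot'],degrees=True);R1=Rot.from_euler('xyz',rpy,degrees=True)
    d=R0.inv().apply(np.array(target)-s['tool_pos'])/250
    w=(R0.inv()*R1).as_rotvec()/np.pi
    print(np.round(d,4),np.round(w,4))
E
python3 - <<'E'
from h import *
row((300,440,330),(180,0,172))
row((570,14,330),(180,0,183))
E
```

```text
[-0.7636 -0.4107 -0.3966] [-0.0003 -0.     -0.0294]
[-2.2063 -1.8209 -0.3953] [-0.0003 -0.0001 -0.0905]
```

```bash
python3 -m jog '[[0,0,-0.2,0,0,0],[0,0,-0.4,0,0,0],[0,0,-0.4,0,0,0],[-0.9,-0.7,-0.4,0,0,-0.03],[-0.9,-0.7,-0.4,0,0,-0.03],[-0.9,-0.7,-0.4,0,0,-0.03],[-0.9,-0.7,-0.4,0,0,-0.03],[-0.9,-0.7,-0.4,0,0,-0.03],[-0.9,-0.7,-0.4,0,0,-0.03]]' 1 40
python3 - <<'E'
from h import *
row((570,14,330),(180,0,183))
E
```

```text
time: 1.15
tool_pos: [318.0, 359.7, 331.3]
tcp_rot: [180.0, 0.1, 172.0]
ft_force: [-0.1, 0.5, -0.2]
finger_gap: 85.2
[-1.1895 -1.2299  0.0063] [ 0.      0.0003 -0.0608]
```

```bash
python3 -m jog '[[-1,-1,0,0,0,-0.05],[-1,-1,0,0,0,-0.05],[-1,-1,0,0,0,-0.05],[-1,-1,0,0,0,-0.05],[-1,-1,0,0,0,-0.05],[-1,-1,0,0,0,-0.05],[-1,-1,0,0,0,-0.05],[-1,-1,0,0,0,-0.05]]'
python3 - <<'E'
from h import *
row((570,14,330),(180,0,183))
E
```

```text
time: 1.95
tool_pos: [531.9, 75.6, 330.4]
tcp_rot: [-179.9, -0.0, -179.1]
ft_force: [0.0, 0.7, -0.2]
finger_gap: 85.5
[-0.1488 -0.2488  0.002 ] [-0.0005 -0.0001 -0.0119]
```

```bash
python3 -m jog '[[-0.14,-0.24,0,0,0,-0.012],[-0.14,-0.24,0,0,0,-0.012],[-0.14,-0.24,0,0,0,-0.012],[-0.14,-0.24,0,0,0,-0.012]]'
python3 - <<'E'
from h import *
from bench import r
import cv2,pickle
d=r.snapshot("wrist");pickle.dump((d,r.sense()),open("w1.pkl","wb"));cv2.imwrite("pics/w1.png",d["pixels"][:,:,::-1]);print(d["extrinsics"])
E
```

```text
time: 2.35
tool_pos: [565.9, 21.1, 331.0]
tcp_rot: [180.0, -0.0, -176.8]
ft_force: [-0.3, 0.7, 0.3]
finger_gap: 85.8
[[-5.72654401e-02  9.61354189e-01  2.69293133e-01  4.96391350e+02]
 [ 9.98358796e-01  5.53103291e-02  1.48486489e-02  1.73845399e+01]
 [-6.19880992e-04  2.69701483e-01 -9.62943781e-01  4.73648548e+02]
 [ 0.00000000e+00  0.00000000e+00  0.00000000e+00  1.00000000e+00]]
```

View pics/w1.png

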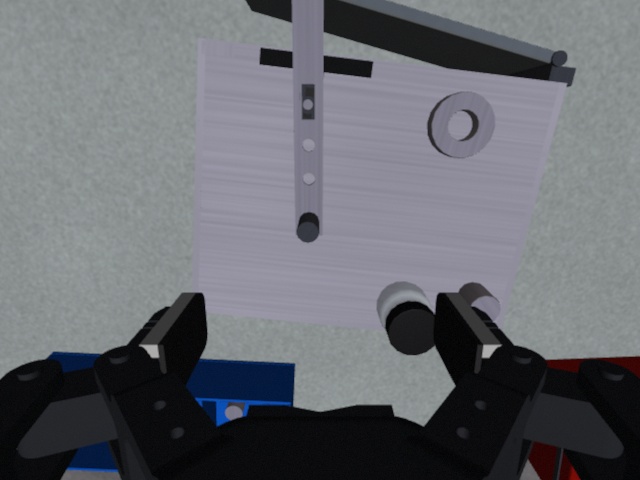

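Run:
```python
from h import *
import cv2,pickle
d,s=pickle.load(open("w1.pkl","rb"));im=d["pixels"][:,:,::-1]
a=im[70:260,240:380]; cv2.imwrite("pics/w1c.png",cv2.resize(a,None,fx=3.1,fy=3.1,interpolation=cv2.INTER_CUBIC))
g=cv2.cvtColor(im,cv2.COLOR_BGR2GRAY)
def blobs(lo,hi,x0,y0,x1,y1,mn):
    m=cv2.inRange(g,lo,hi)[y0:y1,x0:x1].copy();n,l,st,c=cv2.connectedComponentsWithStats(m)
    return [(c[i]+[x0,y0],st[i]) for i in range(1,n) if st[i][4]>mn]
np.set_printoptions(precision=1,suppress=True)
print(g[60:260:4,308]);print(g[232,285:332])
print(g[104,295:325]); print(g[178,290:328])
for z,u in ((185,(308,232)),(149,(309,178.5)),(149,(309,145)),(155,(308,104)),(149,(308,102))): print(u,plane(d,u,z))
for n,u in dict(fR=(201,40),fL=(566,82),bR=(196,313)).items(): print(n,plane(d,u,140))
```

```text
[121 121 121 122 123 122  77  44  44  51 123 123 125  56  42 117 122 123
 123 123 148 147 142 116 123 122 122 122 126 148 145 110 122 122 121 120
 120 120  65  26  28  57  57  57  57  58 143 146 144 148]
[147 148 147 148 146 146 145 146 146 145 133  95  56  58  56  56  56  57
  57  57  57  58  58  57  57  57  56  58  58  58  58  59  58  53  94 121
 122 131 140 140 141 141 141 142 141 142 141]
[127 127 126 123 123 123 108  89 106 122 122 123 123 123 124 125 124 108
  75  87 116 126 125 122 122 123 123 126 136 142]
[146 148 146 147 138 126 125 122 121 121 122 124 122 135 149 149 148 148
 147 148 148 149 147 148 142 129 124 122 118 118 120 122 129 142 147 147
 148 147]
(308, 232) [577.7  12.5 185. ]
(309, 178.5) [540.8  10.4 149. ]
(309, 145) [513.2   9.1 149. ]
(308, 104) [481.3   6.9 155. ]
(308, 102) [479.5   6.6 149. ]
fR [437.3 -80.7 140. ]
fL [451.6 215.3 140. ]
bR [677.4 -91.8 140. ]
```

View pics/w1c.png

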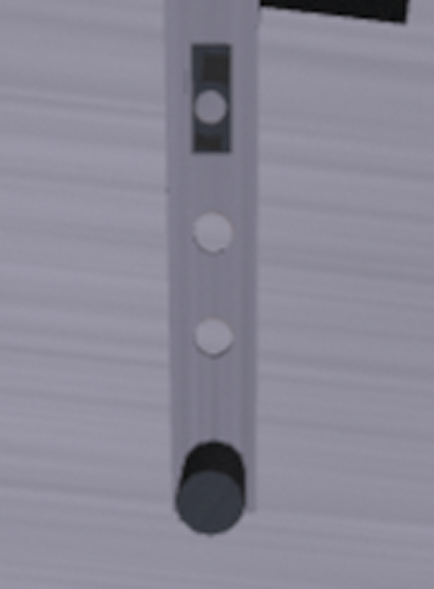

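Run:
```python
from h import *
row((578,13,230),(180,0,183.1))
row((578,13,154),(180,0,183.1))
```

```text
[-0.047  -0.0375  0.4049] [ 0.0002 -0.0001  0.001 ]
[-0.0471 -0.0377  0.7089] [ 0.0002 -0.0001  0.001 ]
```

```bash
python3 -m jog '[[-0.047,-0.037,0.1,0,0,0],[-0.047,-0.037,0.25,0,0,0],[-0.047,-0.037,0.4,0,0,0],[-0.047,-0.037,0.4,0,0,0],[-0.047,-0.037,0.4,0,0,0]]' 0.6
python3 - <<'E'
from h import *
from bench import r
import cv2,pickle
np.set_printoptions(precision=1,suppress=True)
d=r.snapshot("wrist");pickle.dump((d,r.sense()),open("w2.pkl","wb"));cv2.imwrite("pics/w2.png",d["pixels"][:,:,::-1])
row((578,13,154),(180,0,183.1))
for p in ((578,13,185),(540.8,10.6,149),(481.3,6.9,155)): print(proj(d,p))
E
```

```text
time: 2.9
tool_pos: [577.7, 13.3, 231.8]
tcp_rot: [180.0, -0.1, -176.6]
ft_force: [-0.6, -0.1, 0.7]
finger_gap: 51.8
[0.  0.  0.3] [-0.  0.  0.]
[319.1 262.8]
[318.9 182.1]
[318.5  71.9]
```

View pics/w2.png

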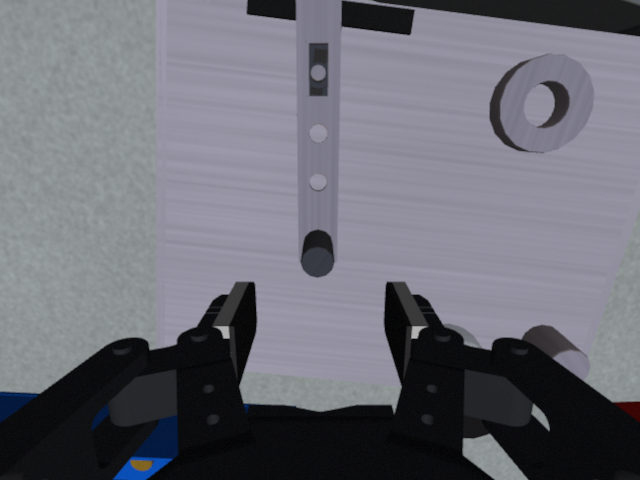

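```bash
python3 -m jog '[[0,0,0.1,0,0,0],[0,0,0.2,0,0,0],[0,0,0.27,0,0,0],[0,0,0.31,0,0,0],[0,0,0.31,0,0,0],[0,0,0.31,0,0,0]]' 0.6
python3 - <<'E'
from h import *
from bench import r
import cv2
d=r.snapshot("wrist");cv2.imwrite("pics/w3.png",d["pixels"][:,:,::-1])
print(r.sense()["ft_force"])
E
```

```text
time: 3.55
tool_pos: [579.6, 12.2, 156.0]
tcp_rot: [-180.0, 0.2, -176.7]
ft_force: [0.9, 0.9, 1.4]
finger_gap: 51.2
[ 0.20390343  0.89979957 -0.28448579]
```

View pics/w3.png

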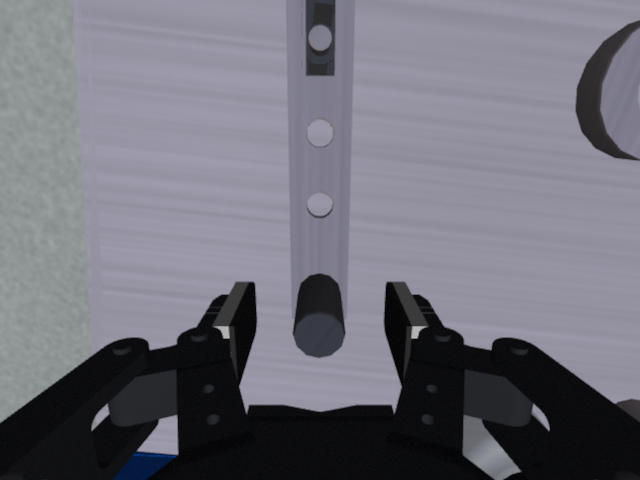

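```bash
python3 -m jog '[[0,0,0,0,0,0],[0,0,0,0,0,0],[0,0,0,0,0,0],[0,0,0,0,0,0],[0,0,0,0,0,0],[0,0,0,0,0,0],[0,0,0,0,0,0],[0,0,0,0,0,0]]' 0 60
python3 - <<'E'
from h import *
from bench import r
import cv2,pickle
d=r.snapshot("wrist");cv2.imwrite("pics/w4.png",d["pixels"][:,:,::-1]);pickle.dump((d,r.sense()),open("w4.pkl","wb"))
s=r.sense();print(s["ft_force"],s["tool_pos"],s["finger_gap"])
E
```

```text
time: 4.4
tool_pos: [578.7, 12.2, 154.0]
tcp_rot: [-180.0, 0.0, -176.7]
ft_force: [3.4, -0.4, 1.5]
finger_gap: 16.3
[3.07419006 0.51585204 2.36219156] [578.59899585  12.18946266 153.97974242] 16.442136761671453
```

View pics/w4.png

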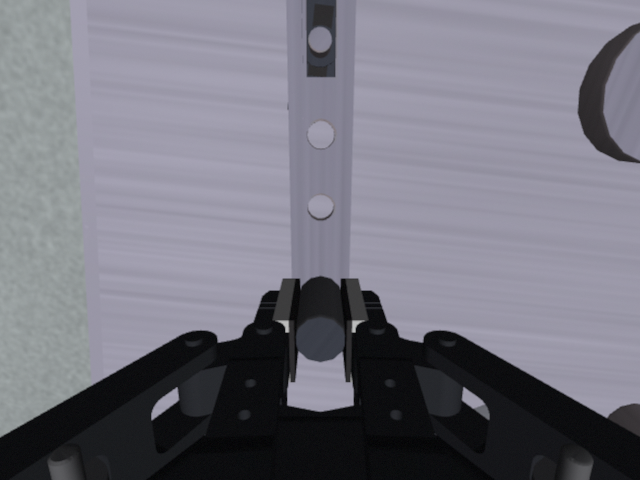

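```bash
cat >> h.py <<'E'
# plan: pose of TCP given pivot xy, bar yaw(deg), tilt(deg); tool x = -bar dir, z down
GZ=154.0
def pose(piv,yaw,tilt):
    # positive tilt lifts the knob: bar rotation Rz(yaw)Ry(-tilt)
    B=Rot.from_euler('xyz',[0,-tilt,yaw],degrees=True)
    p=np.array([piv[0],piv[1],146.5])+B.apply([187,0,GZ-146.5])
    return p,B*Rot.from_euler('xyz',[180,0,180],degrees=True)
def rel(a,b):
    d=a[1].inv().apply(b[0]-a[0])/250; w=(a[1].inv()*b[1]).as_rotvec()/np.pi
    return np.round(np.r_[d,w],4).tolist()
E
python3 - <<'E'
from h import *
import pickle
np.set_printoptions(precision=1,suppress=True)
d,s=pickle.load(open("w4.pkl","rb"))
for z,u in ((149,(320,207)),(149,(320,134)),(155,(320,39.5)),(185,(320.5,338))): print(u,plane(d,u,z))
E
```

```text
(320, 207) [540.3  10.1 149. ]
(320, 134) [512.5   8.5 149. ]
(320, 39.5) [481.7   6.7 155. ]
(320.5, 338) [576.4  12.5 185. ]
```

```bash
cat >> h.py <<'E'
PIN=np.array([481.6,6.7]);P0=np.array([390.5,1.5]);Y0=3.3
b=np.radians(-2.7);C=np.array([564.3,61.7]);c,s_=np.cos(b),np.sin(b)
HN=C+np.array([[c,-s_],[s_,c]])@[-138,140]
RD=np.linalg.norm(P0-HN)
def pivfor(dist):
    "pivot on door circle with horizontal distance dist to pin; returns pivot,yaw,door angle"
    a0=np.arctan2(*(P0-HN)[::-1])
    from scipy.optimize import brentq
    f=lambda t: np.linalg.norm(HN+RD*np.array([np.cos(a0-t),np.sin(a0-t)])-PIN)-dist
    t=brentq(f,-0.1,0.8);p=HN+RD*np.array([np.cos(a0-t),np.sin(a0-t)])
    v=PIN-p
    return p,np.degrees(np.arctan2(v[1],v[0])),t
E
python3 - <<'E'
from h import *
print("hinge",HN,"R",RD)
g=pose(P0,Y0,0);print(g[0])
for t in (3,6,10): print("tilt",t,rel(g,pose(P0,Y0,t)))
T=pose(P0,Y0,10)
for D in (91,105,120,135,147.7):
    p,y,t=pivfor(D);print(D,p,y,t,rel(T,pose(p,y,10)))
E
```

```text
hinge [433.04810035 208.04527269] R 210.88217211383264
[577.18991971  12.26447304 154.        ]
tilt 3 [0.0026, 0.0, -0.0391, -0.0, -0.0167, -0.0]
tilt 6 [0.0072, 0.0, -0.078, -0.0, -0.0333, -0.0]
tilt 10 [0.0166, 0.0, -0.1294, -0.0, -0.0556, -0.0]
91 [390.75166581   1.44831691] 3.308423664781978 -0.00121830093292522 [-0.001, -0.0002, 0.0002, -0.0, 0.0, -0.0]
105 [376.61623026   4.85389848] 1.0074216735864625 0.0677433169524786 [0.0544, -0.0127, -0.0096, 0.0022, -0.0, 0.0125]
120 [361.635596   9.622631] -1.3955915066581297 0.14231089474950134 [0.1141, -0.0208, -0.0201, 0.0045, -0.0, 0.0257]
135 [346.89143925  15.56587052] -3.7655023703634054 0.217711731975011 [0.1738, -0.0238, -0.0306, 0.0068, -0.0, 0.0387]
147.7 [334.64628293  21.52885829] -5.762118270129414 0.282308213188663 [0.2241, -0.0224, -0.0395, 0.0087, -0.0, 0.0496]
```

```bash
python3 -m jog '[[0.001,0,-0.02,0,-0.0085,0],[0.0026,0,-0.039,0,-0.0167,0],[0.005,0,-0.059,0,-0.025,0],[0.0072,0,-0.078,0,-0.0333,0],[0.0115,0,-0.104,0,-0.0445,0],[0.0166,0,-0.1294,0,-0.0556,0],[0.0166,0,-0.1294,0,-0.0556,0],[0.0166,0,-0.1294,0,-0.0556,0]]'
python3 - <<'E'
from h import *
from bench import r
import cv2,pickle
for n in("wrist","side"):
    d=r.snapshot(n);cv2.imwrite(f"pics/{n}5.png",d["pixels"][:,:,::-1]);pickle.dump((d,r.sense()),open("w5.pkl","wb"))
    
s=r.sense();print(s["ft_force"],s["tool_pos"],s["finger_gap"]); a=d["pixels"][205:325,235:395,::-1];cv2.imwrite("pics/side5c.png",cv2.resize(a,None,fx=5,fy=5,interpolation=cv2.INTER_CUBIC))
E
```

```text
time: 5.25
tool_pos: [574.0, 11.9, 186.3]
tcp_rot: [-180.0, 10.0, -176.7]
ft_force: [3.1, 0.2, 1.1]
finger_gap: 16.6
[ 2.66402059 -0.07155134  1.23391447] [574.18692944  11.91710949 185.9124064 ] 16.350508897754818
```

View pics/wrist5.png

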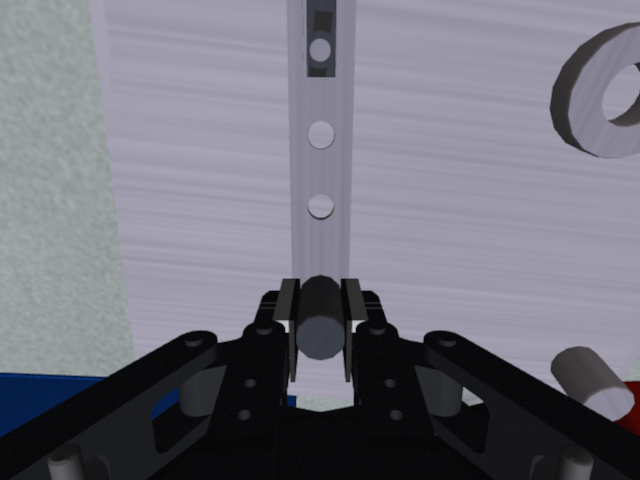

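View pics/side5c.png

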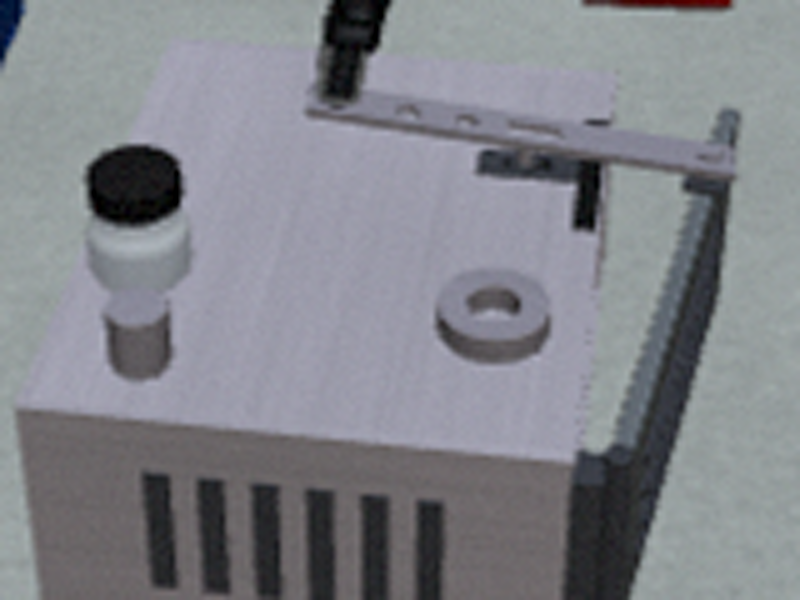

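```bash
python3 -m jog '[[0.0272,-0.0064,-0.0048,0.0011,0,0.0063],[0.0544,-0.0127,-0.0096,0.0022,0,0.0125],[0.084,-0.017,-0.0148,0.0033,0,0.019],[0.1141,-0.0208,-0.0201,0.0045,0,0.0257],[0.144,-0.0225,-0.0254,0.0056,0,0.0322],[0.1738,-0.0238,-0.0306,0.0068,0,0.0387],[0.2,-0.0232,-0.035,0.0077,0,0.0442],[0.2241,-0.0224,-0.0395,0.0087,0,0.0496],[0.2241,-0.0224,-0.0395,0.0087,0,0.0496],[0.2241,-0.0224,-0.0395,0.0087,0,0.0496]]'
python3 - <<'E'
from h import *
from bench import r
import cv2,pickle
for n in("side","wrist"):
    d=r.snapshot(n);cv2.imwrite(f"pics/{n}6.png",d["pixels"][:,:,::-1]);
    if n=="side": a=d["pixels"][205:325,235:395,::-1];cv2.imwrite("pics/side6c.png",cv2.resize(a,None,fx=5,fy=5,interpolation=cv2.INTER_CUBIC))
pickle.dump((d,r.sense()),open("w6.pkl","wb"))
s=r.sense();print(s["ft_force"],s["tool_pos"],s["tcp_rot"],s["finger_gap"]); 
p,y,t=pivfor(147.7);q=pose(p,y,10);print(q[0],q[1].as_euler('xyz',degrees=True))
E
```

```text
time: 6.35
tool_pos: [517.3, 3.1, 185.9]
tcp_rot: [180.0, 10.0, 174.2]
ft_force: [2.7, -0.3, -0.3]
finger_gap: 16.4
[2.91689706 0.28773168 0.55886253] [517.41564223   3.11400888 185.75239189] [179.99131063   9.9508602  174.22037656] 16.063309073078067
[516.57905249   3.17032125 186.35826737] [180.          10.         174.23788173]
```

View pics/wrist6.png

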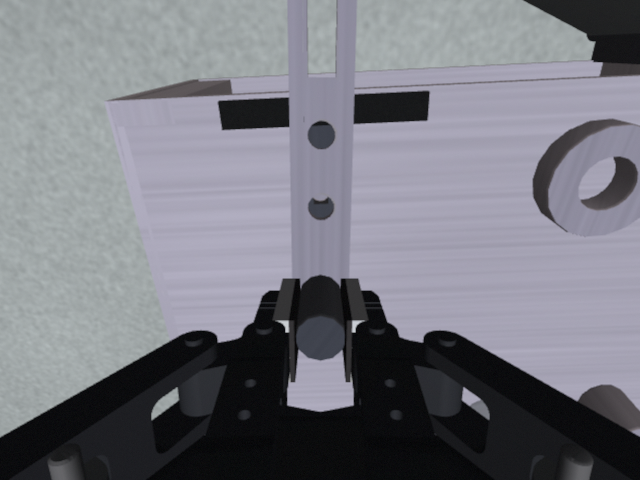

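View pics/side6c.png

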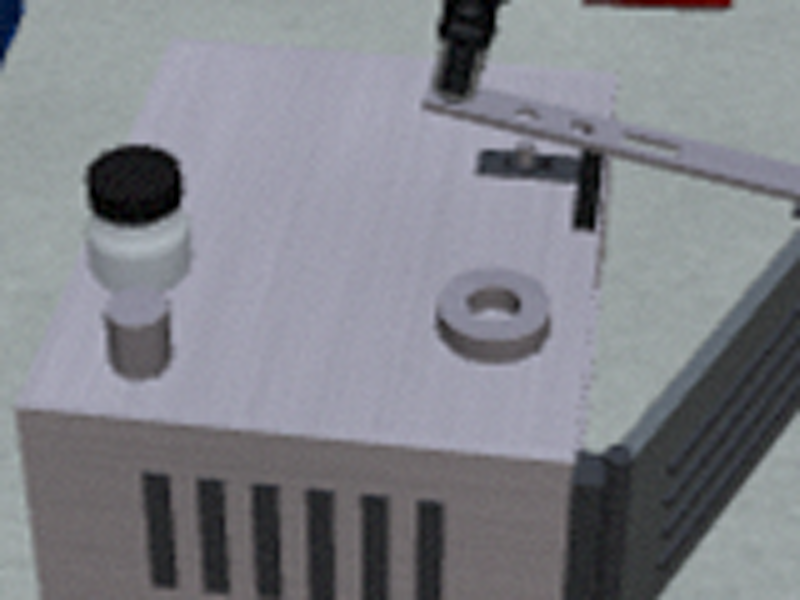

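Run:
```python
from h import *
import cv2,pickle
d,s=pickle.load(open("w6.pkl","rb"));np.set_printoptions(precision=1,suppress=True)
a=d["pixels"][180:240,280:360,::-1];cv2.imwrite("pics/w6c.png",cv2.resize(a,None,fx=8,fy=8,interpolation=cv2.INTER_CUBIC))
print(plane(d,(320,207),146.5+150*np.sin(np.radians(10))+2.5), proj(d,(*PIN,155)),proj(d,(*PIN,140)))
p,y,t=pivfor(147.7);T=pose(p,y,10)
p,y,t=pivfor(150);print(y,t)
for k in (8,5.5): print(k,rel(T,pose(p,y,k)))
```

```text
[480.3   6.9 175. ] [319.9 192.7] [320. 182.]
-6.123586302749909 0.29408883439189715
8 [0.0085, -0.0009, 0.0245, 0.0003, 0.0111, 0.002]
5.5 [0.009, -0.0009, 0.0572, 0.0003, 0.025, 0.002]
```

View pics/w6c.png

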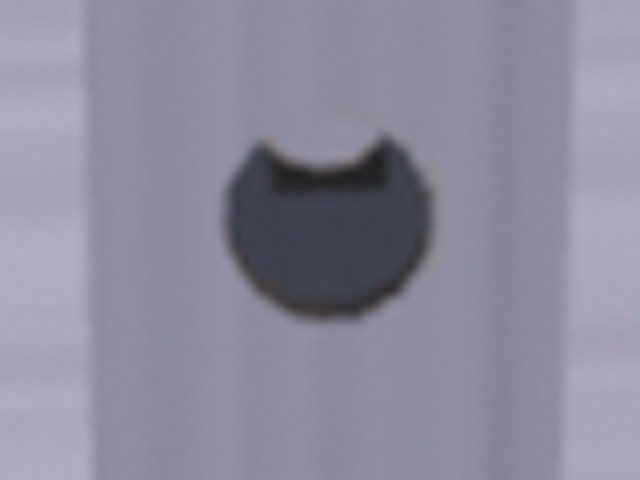

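```bash
python3 -m jog '[[0.0085,-0.0009,0.012,0.0003,0.0055,0.002],[0.0085,-0.0009,0.0245,0.0003,0.0111,0.002],[0.009,-0.0009,0.041,0.0003,0.018,0.002],[0.009,-0.0009,0.0572,0.0003,0.025,0.002],[0.009,-0.0009,0.0572,0.0003,0.025,0.002],[0.009,-0.0009,0.0572,0.0003,0.025,0.002]]'
python3 - <<'E'
from h import *
from bench import r
import cv2,pickle
np.set_printoptions(precision=1,suppress=True)
d=r.snapshot("wrist");s=r.sense();pickle.dump((d,s),open("w7.pkl","wb"))
a=d["pixels"][170:250,270:370,::-1];cv2.imwrite("pics/w7c.png",cv2.resize(a,None,fx=6,fy=6,interpolation=cv2.INTER_CUBIC))
print(s["ft_force"],s["tool_pos"],s["tcp_rot"],s["finger_gap"],proj(d,(*PIN,155)))
p,y,t=pivfor(150);q=pose(p,y,5.5);print(q[0],q[1].as_euler('xyz',degrees=True))
E
```

```text
time: 7.05
tool_pos: [518.4, 2.7, 171.3]
tcp_rot: [-180.0, 5.5, 173.8]
ft_force: [5.9, -0.7, 0.2]
finger_gap: 16.7
[ 4.8 -0.4  0.3] [518.4   2.7 171.4] [-180.     5.5  173.8] 16.07466113816803 [320.1 203.2]
[516.8   2.9 171.9] [180.    5.5 173.9]
```

View pics/w7c.png

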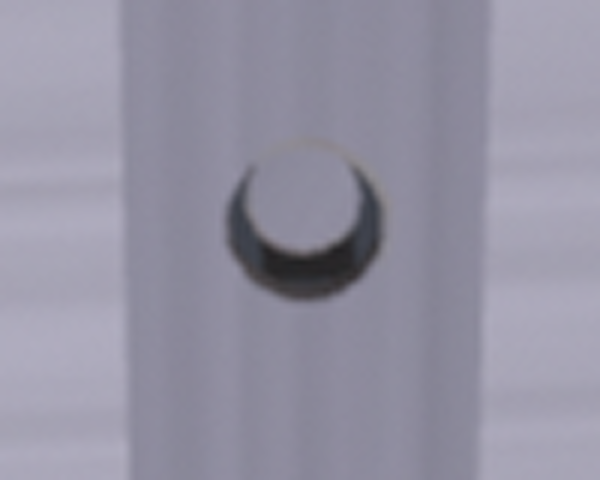

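Run:
```python
from h import *
import cv2,pickle
np.set_printoptions(precision=2,suppress=True)
d,s=pickle.load(open("w7.pkl","rb"))
print(plane(d,(321,206.7),163.4),plane(d,(320.7,202.7),155),plane(d,(320.7,202.7),154.5))
p,y,t=pivfor(150);q=pose(p,y,5.5)
B=Rot.from_euler('xyz',[0,-5.5,y],degrees=True);print(np.r_[p,146.5]+B.apply([150,0,2.5]))
for k in (4.5,4,3.5,3,2.5,2,1,0,-0.5): print(k,rel(q,pose(p,y,k)))
```

```text
[480.53   7.16 163.4 ] [481.42   6.95 155.  ] [481.57   6.94 154.5 ]
[480.68   6.8  163.37]
4.5 [-0.0004, 0.0, 0.0131, 0.0, 0.0056, 0.0]
4 [-0.0005, 0.0, 0.0196, 0.0, 0.0083, 0.0]
3.5 [-0.0006, -0.0, 0.0261, 0.0, 0.0111, 0.0]
3 [-0.0006, 0.0, 0.0327, 0.0, 0.0139, 0.0]
2.5 [-0.0005, 0.0, 0.0392, 0.0, 0.0167, 0.0]
2 [-0.0004, 0.0, 0.0457, 0.0, 0.0194, 0.0]
1 [-0.0, 0.0, 0.0588, 0.0, 0.025, 0.0]
0 [0.0006, 0.0, 0.0718, 0.0, 0.0306, 0.0]
-0.5 [0.001, 0.0, 0.0784, 0.0, 0.0333, 0.0]
```

```bash
python3 -m jog '[[-0.0004,0,0.0131,0,0.0056,0],[-0.0005,0,0.0196,0,0.0083,0],[-0.0006,0,0.0261,0,0.0111,0],[-0.0006,0,0.0327,0,0.0139,0],[-0.0006,0,0.0327,0,0.0139,0],[-0.0006,0,0.0327,0,0.0139,0]]'
python3 - <<'E'
from h import *
from bench import r
import cv2,pickle
np.set_printoptions(precision=1,suppress=True)
d=r.snapshot("wrist");s=r.sense();pickle.dump((d,s),open("w8.pkl","wb"))
a=d["pixels"][170:250,270:370,::-1];cv2.imwrite("pics/w8c.png",cv2.resize(a,None,fx=6,fy=6,interpolation=cv2.INTER_CUBIC))
print(s["ft_force"],s["wrist_torque"],s["tool_pos"],s["tcp_rot"],s["finger_gap"])
E
```

```text
time: 7.7
tool_pos: [519.3, 2.7, 163.3]
tcp_rot: [180.0, 3.0, 173.8]
ft_force: [4.9, -1.6, -0.3]
finger_gap: 16.3
[ 5.  -0.1  1.1] [-0.  -0.7 -0.1] [519.2   2.7 163.3] [180.    3.  173.8] 16.195425697499413
```

View pics/w8c.png

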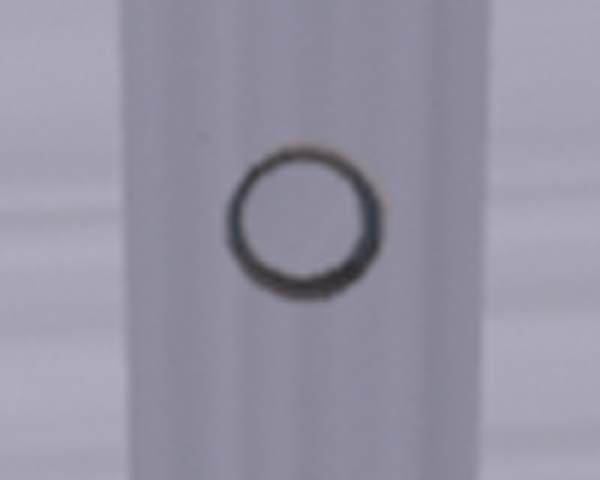

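```bash
python3 -m jog '[[0.0001,0,0.0065,0,0.0028,0],[0.0002,0,0.013,0,0.0055,0],[0.0004,0,0.0196,0,0.0083,0],[0.0006,0,0.0261,0,0.0111,0],[0.0006,0,0.0261,0,0.0111,0]]'
python3 - <<'E'
from h import *
from bench import r
s=r.sense();print(s["ft_force"],s["wrist_torque"])
E
```

```text
time: 8.25
tool_pos: [519.6, 2.6, 156.7]
tcp_rot: [180.0, 1.0, 173.8]
ft_force: [6.3, -0.4, 1.1]
finger_gap: 16.2
[ 6.33991098 -0.37649396  1.11135084] [-0.05203447 -0.85716611 -0.06566505]
```

```bash
python3 -m jog '[[0.0003,0,0.0065,0,0.0028,0],[0.0006,0,0.0130,0,0.0056,0],[0.0006,0,0.0130,0,0.0056,0],[0.0006,0,0.0130,0,0.0056,0]]'
python3 - <<'E'
from h import *
from bench import r
import cv2,pickle
np.set_printoptions(precision=2,suppress=True)
for n in("side","wrist"):
    d=r.snapshot(n)
    if n=="side": a=d["pixels"][205:325,235:395,::-1];cv2.imwrite("pics/side9c.png",cv2.resize(a,None,fx=5,fy=5,interpolation=cv2.INTER_CUBIC))
a=d["pixels"][170:250,270:370,::-1];cv2.imwrite("pics/w9c.png",cv2.resize(a,None,fx=6,fy=6,interpolation=cv2.INTER_CUBIC))
s=r.sense();print(s["ft_force"],s["wrist_torque"],s["tool_pos"],s["tcp_rot"],s["finger_gap"])
E
```

```text
time: 8.65
tool_pos: [519.6, 2.7, 153.8]
tcp_rot: [180.0, -0.0, 173.8]
ft_force: [5.6, -0.7, 1.6]
finger_gap: 16.2
[ 5.27 -0.38  2.66] [-0.04 -0.8  -0.03] [519.6    2.65 153.91] [179.99   0.   173.84] 16.345759047075212
```

View pics/side9c.png

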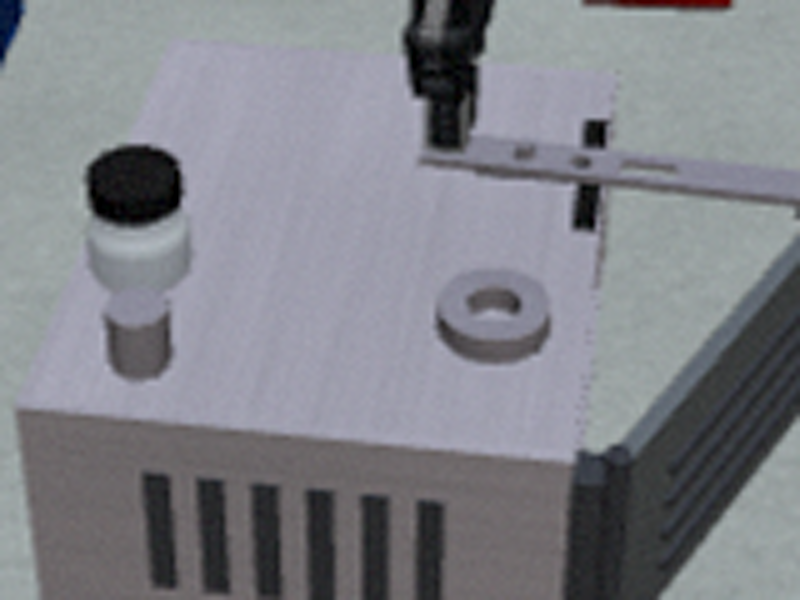

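View pics/w9c.png

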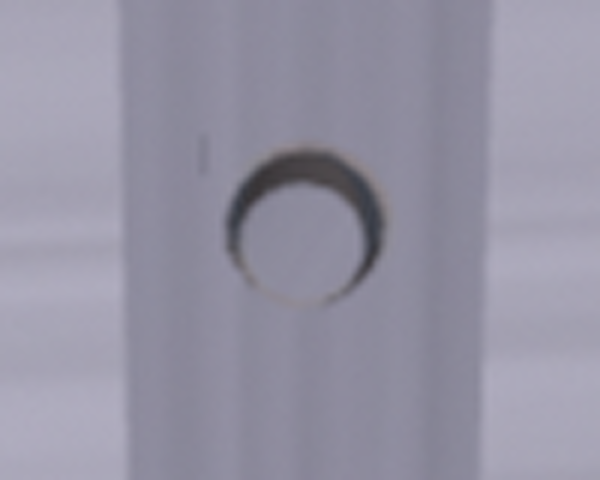

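```bash
python3 -m jog '[[0,0,0.001,0,0.0004,0],[0,0,0.002,0,0.0008,0],[0,0,0.002,0,0.0008,0]]'
python3 - <<'E'
from h import *
from bench import r
s=r.sense();print(s["ft_force"],s["tool_pos"],s["tcp_rot"])
E
```

```text
time: 9.05
tool_pos: [519.6, 2.6, 153.4]
tcp_rot: [180.0, -0.1, 173.8]
ft_force: [5.0, -0.1, 2.1]
finger_gap: 16.3
[ 4.95819671 -0.08834948  2.07447961] [519.58613244   2.62491798 153.4191179 ] [ 1.79996355e+02 -1.41009498e-01  1.73843435e+02]
```

```bash
python3 -m jog '[[0,0,0.001,0,0.0004,0],[0,0,0.002,0,0.0008,0],[0,0,0.003,0,0.0012,0],[0,0,0.003,0,0.0012,0]]'
python3 - <<'E'
from h import *
from bench import r
import cv2
s=r.sense();print(s["ft_force"],s["wrist_torque"],s["tool_pos"],s["tcp_rot"])
d=r.snapshot("wrist");cv2.imwrite("pics/w10.png",d["pixels"][:,:,::-1])
E
```

```text
time: 9.45
tool_pos: [519.6, 2.6, 152.8]
tcp_rot: [180.0, -0.4, 173.8]
ft_force: [5.1, 0.2, 2.4]
finger_gap: 16.1
[5.09153635 0.17735682 2.38081889] [ 0.01161712 -0.7336147  -0.06351225] [519.62699969   2.63082462 152.76262007] [179.99512487  -0.35023995 173.84263406]
```

View pics/w10.png

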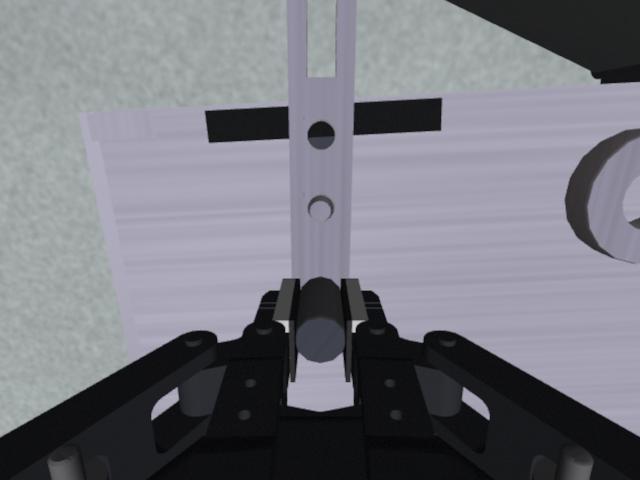

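```bash
python3 -m jog '[[0,0,0,0,0,0],[0,0,0,0,0,0],[0,0,0,0,0,0],[0,0,0,0,0,0],[0,0,0,0,0,0],[0,0,0,0,0,0]]' 0.55
python3 - <<'E'
from h import *
from bench import r
import cv2
s=r.sense();print(s["ft_force"],s["tool_pos"])
d=r.snapshot("wrist");cv2.imwrite("pics/w11.png",d["pixels"][:,:,::-1])
E
```

```text
time: 10.1
tool_pos: [518.9, 2.7, 152.4]
tcp_rot: [180.0, -0.4, 173.9]
ft_force: [0.8, -0.5, -0.2]
finger_gap: 47.2
[ 0.77363821 -0.50075086 -0.18771362] [518.88849133   2.74147951 152.42186708]
```

View pics/w11.png

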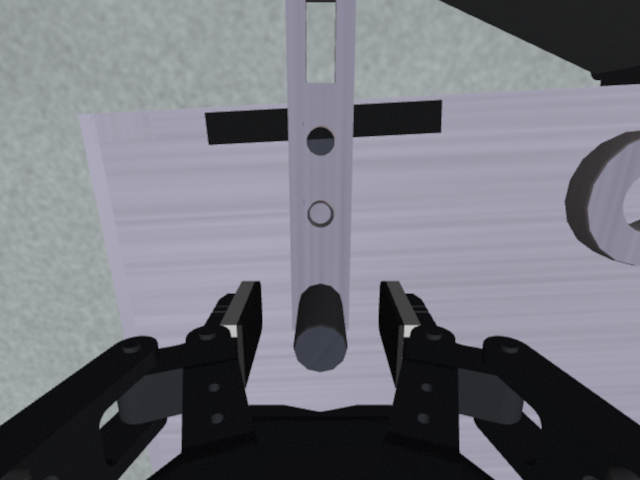

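```bash
python3 -m jog '[[0,0,-0.05,0,0,0],[0,0,-0.15,0,0,0],[0,0,-0.3,0,0,0],[0,0,-0.5,0,0,0],[0,0,-0.6,0,0,0],[0,0,-0.6,0,0,0],[0,0,-0.6,0,0,0]]'
python3 - <<'E'
from h import *
from bench import r
import cv2
np.set_printoptions(precision=1,suppress=True)
for n in("side","scene","wrist"):
    d=r.snapshot(n);cv2.imwrite(f"pics/{n}12.png",d["pixels"][:,:,::-1])
    if n=="side": a=d["pixels"][205:325,235:395,::-1];cv2.imwrite("pics/side12c.png",cv2.resize(a,None,fx=5,fy=5,interpolation=cv2.INTER_CUBIC))
print(r.sense()["ft_force"])
E
```

```text
time: 10.85
tool_pos: [520.4, 2.6, 303.9]
tcp_rot: [180.0, -0.2, 173.9]
ft_force: [-0.1, 0.1, -0.7]
finger_gap: 46.8
[-0.1  0.4  0. ]
```

View pics/wrist12.png

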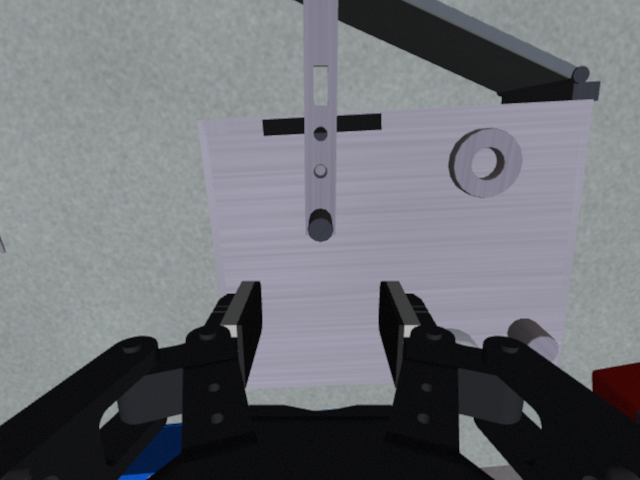

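View pics/side12c.png

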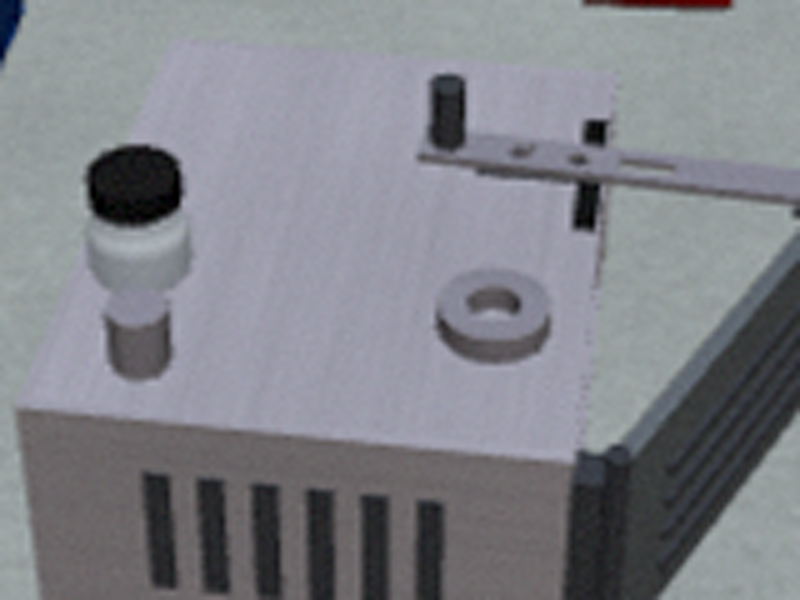

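View pics/scene12.png

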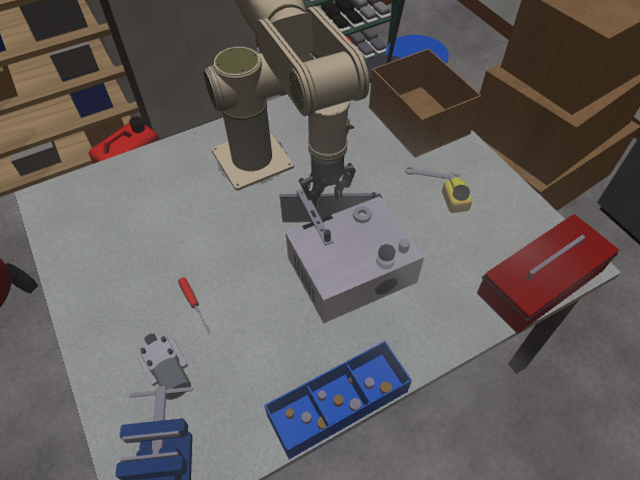

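Run:
```python
from h import *
from bench import r
import cv2,pickle
np.set_printoptions(precision=1,suppress=True)
sc,si=pickle.load(open("cams.pkl","rb"))
w=r.snapshot("wrist")
print(plane(w,(320,230.5),185),plane(w,(320.3,171),149),plane(w,(320.5,134),149))
n=cv2.imread("pics/scene12.png");a=n[190:260,290:370];cv2.imwrite("pics/s12c.png",cv2.resize(a,None,fx=8,fy=8,interpolation=cv2.INTER_CUBIC))
# wrist+side triangulation of the knob top, before / after
w2=pickle.load(open("w2.pkl","rb"))[0]
T=lambda x,y:(235+x/5,205+y/5)
print("before",tri((w2,si),((317.5,262),T(327,90))),"after",tri((w,si),((320,230.5),T(448,84))))
```

```text
[520.    2.5 185. ] [482.8   6.6 149. ] [455.5   9.7 149. ]
before [579.1  12.2 181. ] after [521.1   2.3 181.6]
```

View pics/s12c.png

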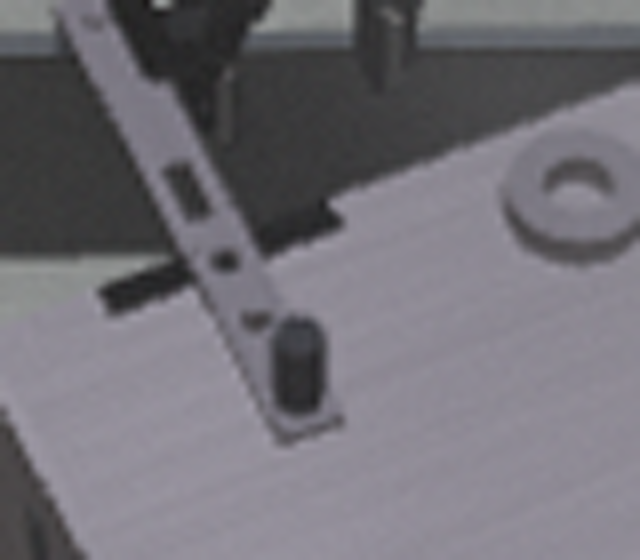

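```bash
python3 -c "
from bench import r
print(r.sense()['time'],r.hand_in())"
```

```text
the job is handed in; nothing more can be done
11.05 None
```

The job is done and handed in at 11 s. I gripped the stay by its knob, tipped it up 10° off the pin and drew the door open. I then lowered the last hole over the pin and let go only once the bar was down.

**Hole on the pin:** after letting go, the hole measured about 1.2 mm towards the box's +x from the pin. That matches the 1.25 mm clearance being taken up by the spring, so the door is held.

**Bar flat:** the knob top measured 181.6 mm before I handed in, against 181.0 mm at the start when the bar was flat. Both readings are about 4 mm below the true 185 mm, an offset from the camera calibration, so I relied on the comparison.

**Forces:** the wrist readings I took stayed under 7 N while I pulled and lowered. They read about zero after I let go and backed off.

**Bystanders:** in the last pictures everything else looked unmoved. I only checked this by eye.

**One reading that didn't fit:** with the bar level and still gripped, I pressed it about 1 mm further down and felt no clear rise in force. I can't say whether the stop gave slightly or the knob slid in the pads. The pictures after I let go still agree with the bar lying flat.

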